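# Put the boxed-in camera battery on charge

## Robot

A 6-joint arm with a two-finger parallel gripper is mounted at the origin on a cart in front of the work surface, level with it; the furniture and walls round the work are solid. World frame = base frame: x ahead of the robot, y to its left, z up, the work surface at z = 0. Lengths are in m, angles in rad, forces in N, time in s.
With the tool pointing down it reaches from about 0.275 to 0.725 m from the base axis. Payload 15.9 kg.
Tool frame: the origin (TCP) lies at the very end of the fingers, on their centre line; the grasp point (between the pads) lies 19 mm behind it; z points along the fingers, y is the line along which they close (so a half turn about z gives the same grasp; the last joint's range is limited). The gripper opens to 85 mm and grips with 20 to 120 N. Pads are 22 mm wide; open, the fingers measure 114 mm over their backs; the gripper's body (76 mm by 85 mm) begins 54 mm behind the grasp point. The pads swing forward as they close: fully open they stand 13 mm farther back than shut.
Start: joints at [1.331, 0.213, -0.034, 1.323, 0, 1.571], TCP at [0.119, 0.486, 0.231] pointing down, gripper open.
Joint ranges: [-2.98, 2.98], [-0.74, 1.72], [-1.14, 1.35], [-2.1, 2.04], [-1.57, 1.44], [-3.14, 3.14]. Speed limits (rad/s): [1.89, 1.89, 2.39, 2.57, 3.14, 3.14].

## Interface

Orientations are given as a rotation vector (axis times angle).
In Python, from cell import arm, read_camera, camera_params gives the robot as it stands.
- The arm moves only by the tool run_rows, called after ">>>" as name(argument=value, ...) on one line, values as JSON. Schema: {"type":"object","properties":{"moves":{"type":"object","properties":{"motion":{"type":"array","items":{"type":"array","items":{"type":"number"},"minItems":6,"maxItems":6},"minItems":1,"maxItems":8}},"additionalProperties":false,"required":["motion"]},"finger_gap":{"type":"number"},"force":{"type":"number"},"only":{"type":"string"},"quiet":{"type":"boolean"},"lines":{"type":"string"}},"required":["moves"],"additionalProperties":false}. moves is an object whose key "motion" holds a list of rows, 1 to 8 of them, each of 6 numbers: dx, dy, dz in units of 100 mm, then a rotation vector rx, ry, rz in units of 0.25 rad; each row is the pose to reach, as a shift and turn from the pose commanded when the call began, along the tool's axes at that moment; what a row does not reach only later rows make up. A row lasts 1/10 s, in which the tool goes at most 0.05 m and 0.15 rad, less where a joint would pass 70% of its speed; a pose out of reach is approached as far as the arm can. finger_gap is the opening from 0.0 (shut) to 1.0 (fully open), set as the call begins (left out keeps the last). The fingers move at their own pace and stop on an object; force is the grip in N (left out, the last holds). Time passes only in rows, so rows that do not move let the fingers close. The tool returns the time, the measured TCP pose, the force, the opening and the grip force at its end. only (a regular expression) keeps the lines of the reply that match it, lines (a string "A,B") keeps lines A to B, and quiet returns only ok. Input that does not fit is refused with a message, and nothing moves.
- arm.get_obs(): the state, without advancing time (a new reading comes with each control period).
- read_camera(name): name is "scene" or "top" or "wrist"; returns the picture (384x512x3 uint8, blue, green, red); there is no depth.
- camera_params(name): a dict with "fx", "fy", "cx", "cy" (pixels), "xyz" and "attitude" of the camera in the world. Camera axes: x right, y down, z forward; pixel columns grow to the right and rows downward; lengths in m; the calibration is good to about 2 mm. A picture is of the moment at which its call begins: read the wrist's pose just before it. camera_params takes no time and is no camera call; for the wrist camera it gives the pose at the moment of the call.
- arm.finish_job(): hands the job in; it is judged then, once.
The state is a dict: "time_s": time; "joint_pos": joint angles; "dq": joint speeds; "joint_efforts": joint torques, N m; "eef_pos": TCP position; "eef_rot": TCP orientation; "ft_force": force on the tool from outside, world axes, zero at the start; "torque": the same for the moment, N m; "gripper_width": opening from 0.0 (shut) to 1.0 (fully open); "grip_force": force on a finger pad.
Only numpy, scipy, OpenCV 4.12 (cv2) and the standard library are available. Lean on these libraries where they do the work, as an engineer would, in place of code of your own. Each camera call takes 0.05 s, during which the arm holds its last target. There are 200 camera calls.

## Task

Put the camera battery from the kit tray on charge. It is boxed in, so first stand the lens, the film can and the earbud case clear of the tray on the felt mat, then lay the battery flat in the charger's bay, and after that put each of the three back in its own well of the tray. Keep the lens upright throughout and leave the USB stick and the tape roll where they are.

Things in the scene. Friction and masses are not known exactly. Their poses are not given: they have to be found in the camera images.
- lens: black camera lens standing upright on its rear cap, round, 66 mm across (62 mm in its lowest 30 mm), 71 mm tall; origin at the centre of its underside, z up along its axis. At the start it stands in the tray's back well.
- film_can: black film canister with a grey lid, standing: body 31 mm across, lid 34 mm across in the top 7 mm, 52 mm tall; origin at the centre of its underside, z up. At the start it stands in the small round well at the front of the tray.
- earbud_case: white rounded earbud case lying flat, lid shut (fixed): 48 mm along its x, 58 along its y, 24 tall, sides widest 6 to 20 mm up; origin at the centre of its underside, z up. It starts in the tray's front rectangular well, its y along the tray's x; the film can is 13 mm beside it and the battery 13 mm behind it, too near for a finger.
- battery: black camera battery block lying flat: 52 mm along its x, 36 along its y, 16 tall; origin at the centre of its underside, z up. It starts in the tray's middle well, its x along the tray's y, 13 mm from lens and earbud case; card blocks shut in its short ends, so it can be gripped only across its 36 mm.
- kit_tray: fixed light wooden tray 208x124 mm (x, y), 10 tall; origin centre of underside, +x its back, +y left. 6 mm deep wells, floors at z 4, centres (x, y) mm: lens (60, 0) round 76 across; battery (-5, 0) 44x60; film can (-65, -30.5) round 42; earbud case (-65, 23.5) 66x56. Fixed blocks of upright memory cards, 36x23, tops at z 32, at (-5, 46.5) and (-5, -46.5).
- felt_mat: fixed grey felt mat with a light stitched border, 200 mm along its x, 130 mm along its y, 3 mm thick; origin at the centre of its underside, z up: the empty side area.
- charger: fixed grey battery charger; origin under the centre of its bay, z up. Bay open on top, 60 mm along x, 44 along y, floor with brass contacts at z 12, rim at z 17. Outside 60 wide in y; a 26 mm tall head from x 36 to 66, a thin lead behind it. The battery lies in the bay with its x along the bay's x, either way round.
- usb_stick: small black USB stick lying flat, 18 by 52 mm, 8 mm tall, origin at the centre of its underside; a bystander, lying in front of the charger
- tape_roll: pale teal roll of paper tape lying flat, 52 mm across, 15 mm tall, origin at the centre of its underside; a bystander
Things that resemble listed ones, but are neither listed nor needed, are in the scene too. Leave any red or turquoise look-alike of the earbud_case alone.

How it is judged:
By the outcome, as a careful person would: the job done as asked, in the order asked, and still so for the second after the job is handed in, with the robot touching nothing.
It also fails if it takes over 128 s, if anything falls off the work surface, if the arm or the gripper's body presses on something with over 40 N, if the wrist force passes 120 N, or if a joint passes its speed limit or range.

## Working session

There is one attempt and no reset: what is moved stays moved. The work goes in short steps, Python scripts to look and compute and a tool call to move; the robot and the scene stay as the last step left them, time stands still between calls to the robot, and variables do not carry over. Pictures are saved under pics/ and viewed, at most 17 in all, crops included, and the job is handed in when it is done.

```bash
ls; mkdir -p pics; python3 - <<'E'
from cell import arm, read_camera, camera_params
import cv2
for n in ("scene","top"):
    p=camera_params(n); print(n,p)
    cv2.imwrite(f"pics/{n}0.png",cv2.resize(read_camera(n),(800,600),interpolation=cv2.INTER_CUBIC))
print(camera_params("wrist"));print(arm.get_obs())
E
```

```text
pics
scene {'fx': 381.58469061949864, 'fy': 381.58469061949864, 'cx': 261.74544806354567, 'cy': 185.23509664625135, 'xyz': array([ 0.01685228, -0.46898172,  0.67597632]), 'attitude': array([-2.17603282,  0.86887806, -0.35360298])}
top {'fx': 419.4089584452462, 'fy': 419.4089584452462, 'cx': 252.1113297754715, 'cy': 187.38099617480233, 'xyz': array([0.38693083, 0.02833337, 0.9317821 ]), 'attitude': array([-2.14989768,  2.18697298, -0.12031456])}
{'fx': 270.1000574603701, 'fy': 270.1000574603701, 'cx': 252.8758579328673, 'cy': 193.6119452219322, 'xyz': array([0.0537474, 0.5028206, 0.3740937]), 'attitude': array([2.29497171, 1.80131706, 0.2437251 ])}
{'time_s': 0.1, 'joint_pos': array([ 1.33097870e+00,  2.13318635e-01, -3.49353918e-02,  1.32349708e+00,
        4.43319978e-06,  1.57079195e+00]), 'dq': array([ 0.00010258, -0.00065376,  0.00211727,  0.00069961, -0.00048431,
        0.00010491]), 'joint_efforts': array([ 2.63850634e-04, -6.87244749e+01,  4.87804949e+01,  1.22367064e-02,
       -7.65223217e-05, -4.23794333e-06]), 'eef_pos': array([0.11869501, 0.48541958, 0.230884  ]), 'eef_rot': array([-3.75781520e-01, -3.11891731e+00,  1.48811118e-03]), 'ft_force': array([-0.2713796 , -0.43153357,  0.70745062]), 'torque': array([-0.03355537, -0.01429104, -0.04437995]), 'grip_force': 0.0, 'gripper_width': 0.9999211658209776}
```

View pics/top0.png

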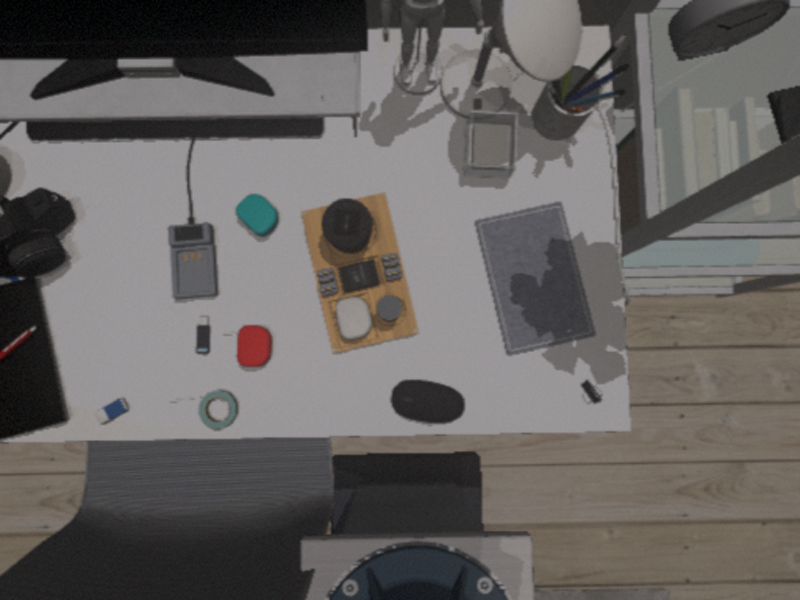

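View pics/scene0.png

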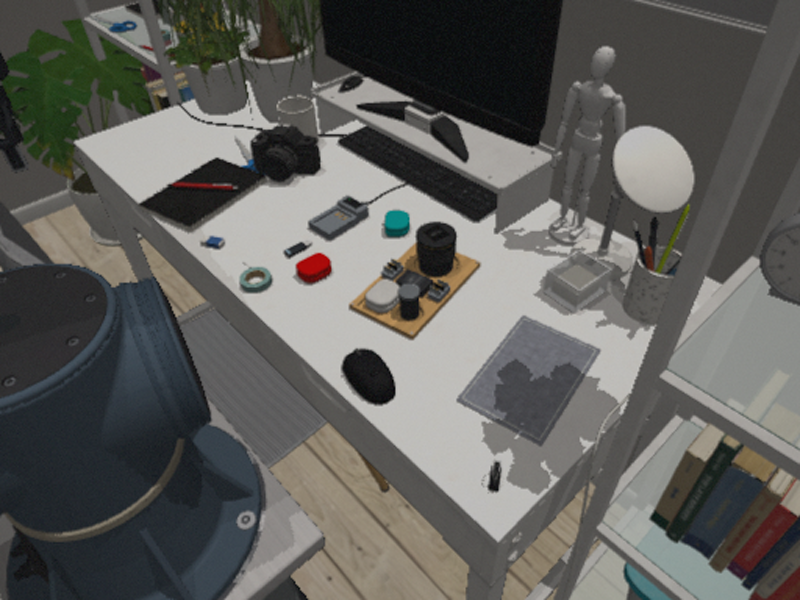

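```bash
cat > h.py <<'E'
import numpy as np, cv2
from scipy.spatial.transform import Rotation as R
from cell import arm, read_camera, camera_params
def ray(p,uv):
    d=R.from_rotvec(p["attitude"]).apply([(uv[0]-p["cx"])/p["fx"],(uv[1]-p["cy"])/p["fy"],1.]); return np.array(p["xyz"]),d
def onz(p,uv,z):
    o,d=ray(p,uv); return o+d*(z-o[2])/d[2]
def proj(p,X):
    c=R.from_rotvec(p["attitude"]).inv().apply(np.atleast_2d(X)-p["xyz"]); return np.c_[c[:,0]/c[:,2]*p["fx"]+p["cx"],c[:,1]/c[:,2]*p["fy"]+p["cy"]]
def tri(obs):
    A=np.zeros((3,3));b=np.zeros(3)
    for p,uv in obs:
        o,d=ray(p,uv);d/=np.linalg.norm(d);M=np.eye(3)-np.outer(d,d);A+=M;b+=M@o
    return np.linalg.solve(A,b)
def crop(im,x,y,w,h,k,name): cv2.imwrite("pics/"+name,cv2.resize(im[y:y+h,x:x+w],None,fx=k,fy=k,interpolation=cv2.INTER_CUBIC))
def togo(xyz,rz):
    """shift+turn in tool axes from commanded(measured) pose to tool-down at xyz, finger y axis at world angle rz (deg, mod 180)"""
    o=arm.get_obs();T=R.from_rotvec(o["eef_rot"]);best=None
    for k in (0,180):
        a=np.radians(rz+k); y=np.array([np.cos(a),np.sin(a),0]);z=np.array([0,0,-1.]);G=R.from_matrix(np.c_[np.cross(y,z),y,z])
        r=(T.inv()*G).as_rotvec()
        if best is None or np.linalg.norm(r)<np.linalg.norm(best):best=r
    print("shift",T.inv().apply(np.array(xyz)-o["eef_pos"]).round(4),"turn",best.round(3),"q6",o["joint_pos"][5].round(2))
E
python3 - <<'E'
from h import *
t=read_camera("top");s=read_camera("scene")
crop(t,105,118,172,114,4.6,"t1.png"); crop(s,190,115,195,170,3.5,"s1.png")
E
```

```text
(no output)
```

View pics/t1.png

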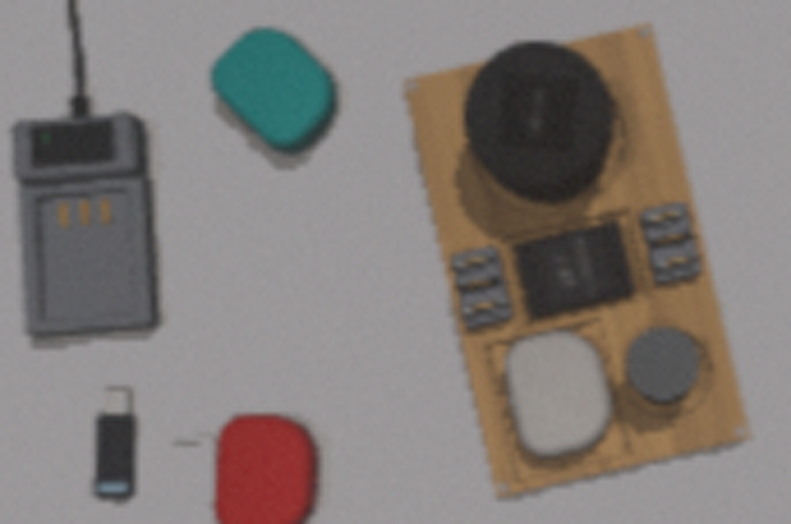

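View pics/s1.png

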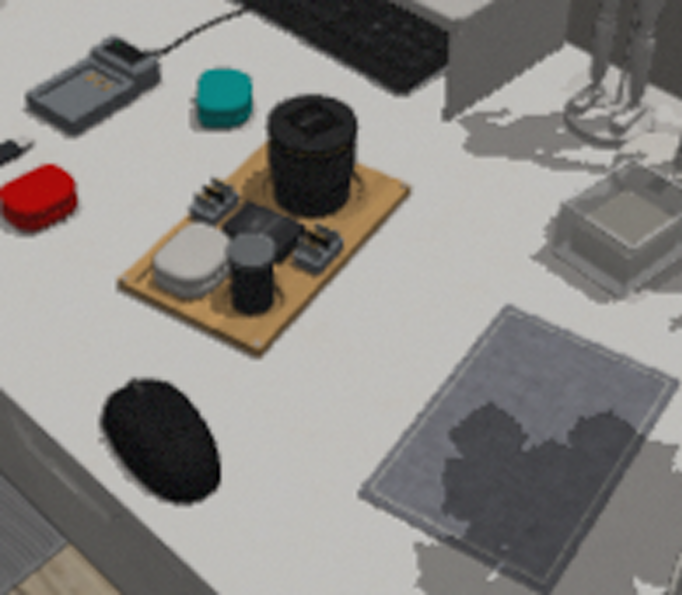

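```bash
python3 - <<'E'
from h import *
T=camera_params("top");S=camera_params("scene")
t=lambda u,v:((u+.5)/4.6-.5+105,(v+.5)/4.6-.5+118)
t0=lambda u,v:((u+.5)/1.5625-.5,(v+.5)/1.5625-.5)
s=lambda u,v:((u+.5)/3.5-.5+190,(v+.5)/3.5-.5+115)
def fit(m,w,name):
    m=np.array(m);w=np.array(w);mc=m.mean(0);wc=w.mean(0)
    a=np.angle(np.sum(np.conj((m-mc)@[1,1j])*((w-wc)@[1,1j])));c,sn=np.cos(a),np.sin(a);Rm=np.array([[c,-sn],[sn,c]])
    o=wc-Rm@mc; print(name,"o",o.round(4),"deg",np.degrees(a).round(2),"res mm",((w-(m@Rm.T+o))*1e3).round(1).tolist())
m=[(.104,.062),(.104,-.062),(-.104,-.062),(-.104,.062)]
w=[onz(T,t(*q),.01)[:2] for q in [(405,80),(652,25),(748,435),(500,495)]]; fit(m,w,"tray top")
w=[onz(S,s(*q),.01)[:2] for q in [(410,187),(260,352),(120,283)]]; fit(m[1:],w,"tray scene")
for a,b in [((652,25),(410,187)),((748,435),(260,352)),((500,495),(120,283))]: print("z",tri([(T,t(*a)),(S,s(*b))]).round(4))
# mat
m=[(.1,.065),(.1,-.065),(-.1,-.065),(-.1,.065)]
w=[onz(T,t0(*q),.003)[:2] for q in [(476,219),(562,203),(594,335),(508,354)]]; fit(m,w,"mat top")
w=[onz(S,s(*q),.003)[:2] for q in [(510,307),(677,382),(545,592),(360,492)]]; fit(m,w,"mat scene")
# charger rim outer: head top corners and front corners
w=[onz(T,t(*q),z)[:2] for q,z in [((15,122),.026),((140,113),.026),((155,327),.017),((28,335),.017)]]
fit([(.066,.03),(.066,-.03),(-.036,-.03),(-.036,.03)],w,"charger?")
w=[onz(T,t(*q),.017)[:2] for q in [(37,196),(148,190),(153,312),(42,322)]];print("bay",np.array(w).round(4).tolist())
for n,q,z in [("lens",(540,120),.075),("can",(663,365),.056),("case",(559,393),.028),("batt",(574,270),.02)]: print(n,onz(T,t(*q),z).round(4))
print("lens top z",tri([(T,t(540,120)),(S,s(312,125))]),tri([(T,t(663,365)),(S,s(251,250))]))
E
```

```text
tray top o [0.5178 0.0726] deg 12.24 res mm [[-0.5, -0.5], [-1.3, 0.1], [1.0, 1.5], [0.8, -1.1]]
tray scene o [0.5188 0.07  ] deg 12.74 res mm [[-1.6, 0.3], [0.1, 0.9], [1.4, -1.3]]
z [0.632  0.0335 0.0095]
z [ 0.4316 -0.0097  0.0072]
z [0.4052 0.1092 0.0077]
mat top o [ 0.5061 -0.178 ] deg 10.97 res mm [[0.0, -1.2], [-3.2, 1.2], [1.6, 2.4], [1.6, -2.4]]
mat scene o [ 0.5078 -0.1787] deg 11.37 res mm [[-1.5, -3.7], [-2.9, 2.6], [2.1, 2.8], [2.3, -1.7]]
charger? o [0.5206 0.3052] deg 3.07 res mm [[-0.2, -0.2], [-0.1, 0.2], [-0.1, -0.2], [0.3, 0.2]]
bay [[0.5504, 0.3303], [0.5524, 0.2772], [0.4934, 0.2741], [0.4895, 0.3268]]
lens [0.571  0.0849 0.075 ]
can [0.4606 0.0313 0.056 ]
case [0.4507 0.0804 0.028 ]
batt [0.5098 0.0731 0.02  ]
lens top z [0.57289802 0.08371088 0.07368881] [0.46190924 0.03031888 0.05564152]
```

```bash
python3 - <<'E'
from h import *
togo([.53,.07,.24],102.4)
o=arm.get_obs();p=camera_params("wrist");T=R.from_rotvec(o["eef_rot"])
print(T.inv().apply(p["xyz"]-o["eef_pos"]),(T.inv()*R.from_rotvec(p["attitude"])).as_matrix().round(3))
E
```

```text
shift [-0.4982 -0.3059 -0.0088] turn [-0.001 -0.    -0.456] q6 1.57
[ 0.06720447  0.00136105 -0.1432293 ] [[-0.    -0.963 -0.268]
 [ 1.    -0.    -0.001]
 [ 0.001 -0.268  0.963]]
```

Units first: shifts go in units of 100 mm and turns go in units of 0.25 rad. So -0.252 m is -2.52, -0.21 m is -2.1, -0.24 rad is -0.96.

>>> run_rows(moves={"motion": [[-0.42,-0.25,0,0,0,-0.16],[-0.84,-0.51,0,0,0,-0.32],[-1.26,-0.77,0,0,0,-0.48],[-1.68,-1.03,0,0,0,-0.64],[-2.1,-1.29,0,0,0,-0.8],[-2.52,-1.55,0,0,0,-0.96],[-2.52,-1.55,-0.05,0,0,-0.96]]}, finger_gap=1.0)

```text
time_s: 0.9
eef_pos: [0.3297, 0.2712, 0.2359]
eef_rot: [0.007, 3.141, -0.002]
ft_force: [0.1, 0.0, -1.0]
gripper_width: 1.001
grip_force: 0.0
```

```bash
python3 -c "
from h import *
togo([.53,.07,.24],102.4)"
```

```text
shift [-0.2013 -0.2003 -0.0037] turn [-0.001 -0.    -0.221] q6 0.69
```

>>> run_rows(moves={"motion": [[-0.35,-0.35,0,0,0,-0.2],[-0.7,-0.7,0,0,0,-0.4],[-1.05,-1.05,0,0,0,-0.6],[-1.4,-1.4,0,0,0,-0.8],[-1.75,-1.75,0,0,0,-0.88],[-2.01,-2,-0.04,0,0,-0.88],[-2.01,-2,-0.04,0,0,-0.88],[-2.01,-2,-0.04,0,0,-0.88]]})

```text
time_s: 1.7
eef_pos: [0.5278, 0.0752, 0.2399]
eef_rot: [0.343, -3.122, -0.0]
ft_force: [-0.8, 0.9, -0.5]
gripper_width: 1.001
grip_force: 0.0
```

```bash
python3 -c "
from h import *
togo([.5766,.0847,.10],102.4);p=camera_params('wrist');print(p)
w=read_camera('wrist');crop(w,0,0,512,384,1.5625,'w1.png')"
```

```text
shift [-0.0498 -0.0014  0.1399] turn [ 0.    -0.001  0.002] q6 -0.08
{'fx': 270.1000574603701, 'fy': 270.1000574603701, 'cx': 252.8758579328673, 'cy': 193.6119452219322, 'xyz': array([0.46266175, 0.06167577, 0.38316576]), 'attitude': array([1.84986068, 2.3059841 , 0.31285937])}
```

View pics/w1.png

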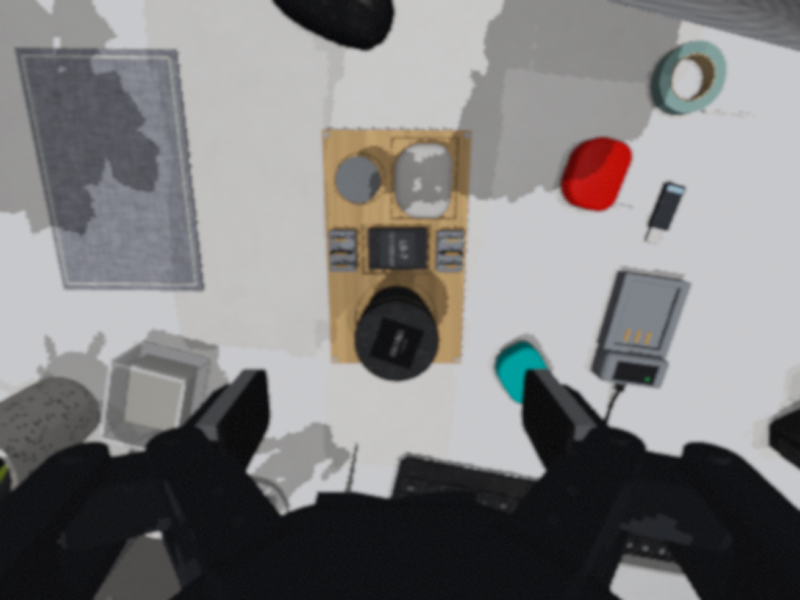

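```bash
cat >> h.py <<'E'
def fit(m,w,name):
    m=np.array(m);w=np.array(w)[:,:2];mc=m.mean(0);wc=w.mean(0)
    a=np.angle(np.sum(np.conj((m-mc)@[1,1j])*((w-wc)@[1,1j])));c,sn=np.cos(a),np.sin(a);Rm=np.array([[c,-sn],[sn,c]])
    o=wc-Rm@mc; print(name,"o",o.round(4),"deg",np.degrees(a).round(2),"res mm",((w-(m@Rm.T+o))*1e3).round(1).tolist())
t0=lambda u,v:((u+.5)/1.5625-.5,(v+.5)/1.5625-.5)
E
python3 - <<'E'
from h import *
P=camera_params("wrist");T=camera_params("top")
t=lambda u,v:((u+.5)/4.6-.5+105,(v+.5)/4.6-.5+118)
fit([(-.104,-.062),(-.104,.062),(.104,.062),(.104,-.062)],[onz(P,t0(*q),.01) for q in [(323,130),(469,130),(460,363),(331,363)]],"tray")
fit([(-.036,.03),(-.036,-.03),(.066,-.03),(.066,.03)],[onz(P,t0(*q),z) for q,z in [((688,279),.017),((620,270),.017),((594,366),.026),((659,387),.026)]],"charger")
fit([(-.1,-.065),(-.1,.065),(.1,.065),(.1,-.065)],[onz(P,t0(*q),.003) for q in [(17,49),(176,49),(203,290),(65,290)]],"mat")
for n,q,z in [("lens",(397,335),.075),("can",(358,179),.056),("case",(425,180),.026),("batt",(398,249),.02)]: print(n,onz(P,t0(*q),z).round(4))
for n,a,b in [("lens",(397,335),(540,120)),("can",(358,179),(663,365)),("case",(425,180),(559,393)),("batt",(398,249),(574,270))]:print(n,tri([(P,t0(*a)),(T,t(*b))]).round(4))
E
```

```text
tray o [0.52   0.0753] deg 12.51 res mm [[-0.1, 1.9], [0.5, -1.7], [-0.2, -0.5], [-0.2, 0.3]]
charger o [0.5186 0.304 ] deg 2.29 res mm [[1.8, 0.1], [4.9, -1.7], [-8.0, -2.3], [1.3, 3.9]]
mat o [ 0.5085 -0.1746] deg 12.03 res mm [[0.8, 1.9], [0.1, -0.8], [-0.9, -1.6], [-0.1, 0.6]]
lens [0.5705 0.0876 0.075 ]
can [0.4634 0.0338 0.056 ]
case [0.4524 0.0846 0.026 ]
batt [0.5129 0.0757 0.02  ]
lens [0.5711 0.0863 0.0736]
can [0.4634 0.0313 0.025 ]
case [0.4519 0.0834 0.0117]
batt [ 0.5253  0.0788 -0.082 ]
```

```bash
python3 -c "
from h import *
togo([.573,.0855,.032],102.4)"
```

```text
shift [-0.0468 -0.0006  0.208 ] turn [ 0.    -0.001  0.004] q6 -0.08
```

>>> run_rows(moves={"motion": [[-0.46,-0.02,0,0,0,0],[-0.46,-0.02,0.5,0,0,0],[-0.46,-0.02,1,0,0,0],[-0.46,-0.02,1.4,0,0,0],[-0.46,-0.02,1.6,0,0,0],[-0.46,-0.02,1.85,0,0,0],[-0.46,-0.02,2.08,0,0,0],[-0.46,-0.02,2.08,0,0,0]]})

```text
time_s: 2.55
eef_pos: [0.5703, 0.0844, 0.0299]
eef_rot: [0.347, -3.118, 0.0]
ft_force: [-0.8, 0.5, 0.3]
gripper_width: 1.005
grip_force: 0.0
```

```bash
python3 -c "
from h import *
togo([.573,.0855,.032],102.4);w=read_camera('wrist');crop(w,0,0,512,384,1.5625,'w2.png')"
```

```text
shift [-0.0028  0.0005 -0.0021] turn [ 0.    -0.005  0.005] q6 -0.08
```

View pics/w2.png

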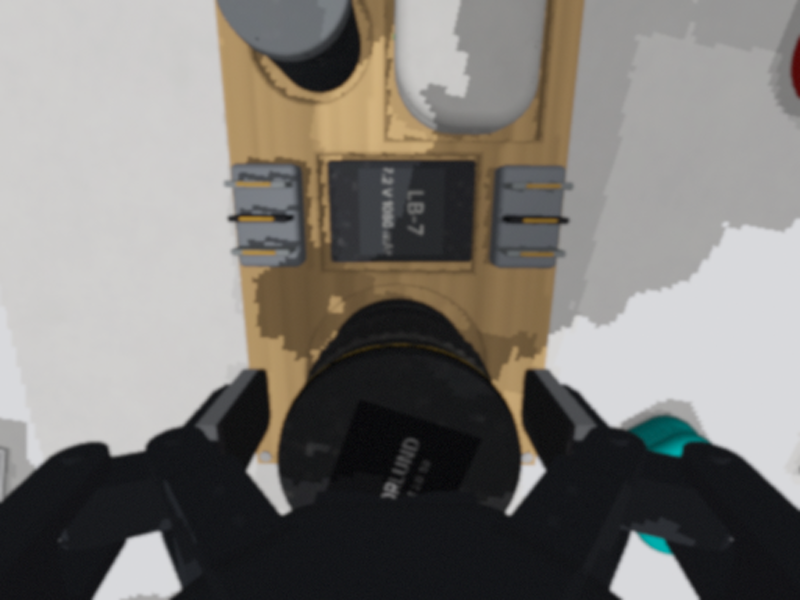

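```bash
python3 - <<'E'
from h import *
P=camera_params("wrist")
print("lens",onz(P,t0(400,455),.075).round(4))
fit([(-.018,-.026),(-.018,.026),(.018,.026),(.018,-.026)],[onz(P,t0(*q),.02) for q in [(330,162),(474,161),(475,261),(331,262)]],"batt")
# well marks: z .01 44x60
fit([(-.022,-.030),(-.022,.030),(.022,.030),(.022,-.030)],[onz(P,t0(*q),.01) for q in [(318,155),(481,155),(476,271),(322,271)]],"battwell")
fit([(-.018,-.058),(-.018,.058),(.018,.058),(.018,-.058)],[onz(P,t0(*q),.032) for q in [(231,164),(566,166),(564,262),(236,262)]],"cards")
E
```

```text
lens [0.5753 0.0874 0.075 ]
batt o [0.515  0.0752] deg 13.22 res mm [[0.1, 0.8], [0.6, -0.8], [-0.5, 0.7], [-0.3, -0.7]]
battwell o [0.5165 0.0744] deg 12.65 res mm [[0.2, -0.1], [0.1, 0.2], [-0.3, 0.5], [-0.0, -0.7]]
cards o [0.5152 0.0739] deg 12.62 res mm [[1.1, 4.0], [3.3, -3.6], [-1.9, -2.0], [-2.5, 1.6]]
```

Scaled: -0.006 m is -0.06, -0.001 m is -0.01.

>>> run_rows(moves={"motion": [[-0.06,-0.01,0,0,0,0],[-0.06,-0.01,0,0,0,0],[-0.06,-0.01,0,0,0,0]]})

```text
time_s: 2.9
eef_pos: [0.58, 0.084, 0.0334]
eef_rot: [-0.345, 3.121, 0.0]
ft_force: [-0.8, -0.1, 0.6]
gripper_width: 0.999
grip_force: 0.0
```

>>> run_rows(moves={"motion": [[0,0,0,0,0,0],[0,0,0,0,0,0],[0,0,0,0,0,0],[0,0,0,0,0,0],[0,0,0,0,0,0]]}, finger_gap=0.0, force=45)

```text
time_s: 3.4
eef_pos: [0.5794, 0.084, 0.0332]
eef_rot: [-0.345, 3.122, 0.001]
ft_force: [-3.4, 1.8, 10.3]
gripper_width: 0.76
grip_force: 48.6
```

>>> run_rows(moves={"motion": [[0,0,-0.1,0,0,0],[0,0,-0.5,0,0,0],[0,0,-1,0,0,0],[0,0,-1,0,0,0]]})

```text
time_s: 3.8
eef_pos: [0.5822, 0.0841, 0.1391]
eef_rot: [-0.344, 3.114, 0.0]
ft_force: [1.0, 0.1, -2.6]
gripper_width: 0.757
grip_force: 51.8
```

```bash
python3 -c "
from h import *
togo([.5526,-.168,.14],102)"
```

```text
shift [ 0.0839 -0.2395 -0.0014] turn [-0.001  0.009  0.011] q6 -0.08
```

Scaled: 0.084 m is 0.84, -0.24 m is -2.4.

>>> run_rows(moves={"motion": [[0.06,-0.17,0,0,0,0],[0.19,-0.55,0,0,0,0],[0.34,-0.97,0,0,0,0],[0.49,-1.4,0,0,0,0],[0.63,-1.8,0,0,0,0],[0.75,-2.15,0,0,0,0],[0.84,-2.4,0,0,0,0],[0.84,-2.4,0,0,0,0]]})

```text
time_s: 4.6
eef_pos: [0.5481, -0.1724, 0.1315]
eef_rot: [0.339, -3.122, 0.0]
ft_force: [-0.3, 1.6, -3.0]
gripper_width: 0.755
grip_force: 51.8
```

```bash
python3 -c "
from h import *
togo([.5526,-.168,.034],102)"
```

```text
shift [-0.0055  0.0033  0.0975] turn [-0.    -0.002  0.007] q6 -0.52
```

>>> run_rows(moves={"motion": [[0,0,0.3,0,0,0],[0,0,0.65,0,0,0],[0,0,0.85,0,0,0],[0,0,0.92,0,0,0],[0,0,0.96,0,0,0],[0,0,0.98,0,0,0],[0,0,0.98,0,0,0],[0,0,0.98,0,0,0]]})

```text
time_s: 5.4
eef_pos: [0.5502, -0.1689, 0.0352]
eef_rot: [-0.345, 3.121, -0.001]
ft_force: [-0.8, 0.3, -2.8]
gripper_width: 0.758
grip_force: 51.8
```

>>> run_rows(moves={"motion": [[0,0,0.01,0,0,0],[0,0,0.02,0,0,0],[0,0,0.025,0,0,0],[0,0,0.025,0,0,0]]})

```text
time_s: 5.8
eef_pos: [0.5498, -0.1688, 0.0322]
eef_rot: [-0.345, 3.122, -0.0]
ft_force: [-2.0, 1.0, 3.7]
gripper_width: 0.758
grip_force: 52.4
```

```bash
python3 -c "
from h import *
togo([.5526,-.168,.034],102);print(arm.get_obs()['ft_force'])"
```

```text
shift [-0.003   0.0002 -0.0018] turn [-0.     0.     0.011] q6 -0.52
[-2.01773607  1.01968274  3.65216886]
```

Touching (force reversed). Release and retreat; then can.

>>> run_rows(moves={"motion": [[0,0,0,0,0,0],[0,0,0,0,0,0],[0,0,0,0,0,0],[0,0,0,0,0,0]]}, finger_gap=1.0)

```text
time_s: 6.2
eef_pos: [0.5496, -0.1688, 0.0318]
eef_rot: [-0.345, 3.123, -0.0]
ft_force: [-0.5, 0.1, -0.3]
gripper_width: 0.998
grip_force: 0.0
```

>>> run_rows(moves={"motion": [[0,0,-0.2,0,0,0],[0,0,-0.6,0,0,0],[0,0,-1,0,0,0],[0,0,-1.1,0,0,0],[0,0,-1.1,0,0,0]]})

```text
time_s: 6.7
eef_pos: [0.5507, -0.1691, 0.1434]
eef_rot: [-0.345, 3.12, -0.002]
ft_force: [-0.2, -0.2, -1.0]
gripper_width: 1.0
grip_force: 0.0
```

```bash
python3 -c "
from h import *
togo([.464,.032,.13],12.6)"
```

```text
shift [0.0407 0.2152 0.0129] turn [-3.00e-03  1.00e-03 -1.57e+00] q6 -0.52
```

>>> run_rows(moves={"motion": [[0.05,0.26,0,0,0,0.56],[0.1,0.54,0,0,0,1.12],[0.15,0.81,0,0,0,1.68],[0.2,1.08,0,0,0,2.24],[0.25,1.35,0,0,0,2.8],[0.3,1.62,0,0,0,3.36],[0.35,1.88,0,0,0,3.92],[0.41,2.15,0,0,0,4.48]]}, finger_gap=0.65)

```text
time_s: 7.5
eef_pos: [0.4613, 0.0328, 0.1401]
eef_rot: [-1.374, -2.823, 0.002]
ft_force: [0.4, 0.6, -0.2]
gripper_width: 0.653
grip_force: 0.0
```

>>> run_rows(moves={"motion": [[0,0,0,0,0,0.56],[0,0,0,0,0,1.12],[0,0,0,0,0,1.68],[0,0,0,0,0,1.8],[0,0,0,0,0,1.8],[0,0,0,0,0,1.8]]})

```text
time_s: 8.1
eef_pos: [0.4621, 0.032, 0.1408]
eef_rot: [-1.961, -2.453, 0.002]
ft_force: [-0.0, -0.2, 0.4]
gripper_width: 0.648
grip_force: 0.0
```

```bash
python3 -c "
from h import *
togo([.464,.032,.032],12.6);p=camera_params('wrist');print(p['xyz'],p['attitude'])
w=read_camera('wrist');crop(w,0,0,512,384,1.5625,'w3.png')"
```

```text
shift [-0.0004  0.0021  0.1088] turn [-0.002 -0.     0.002] q6 1.42
[0.44819487 0.09928065 0.284008  ] [2.85372474 0.31855732 0.04080218]
```

View pics/w3.png

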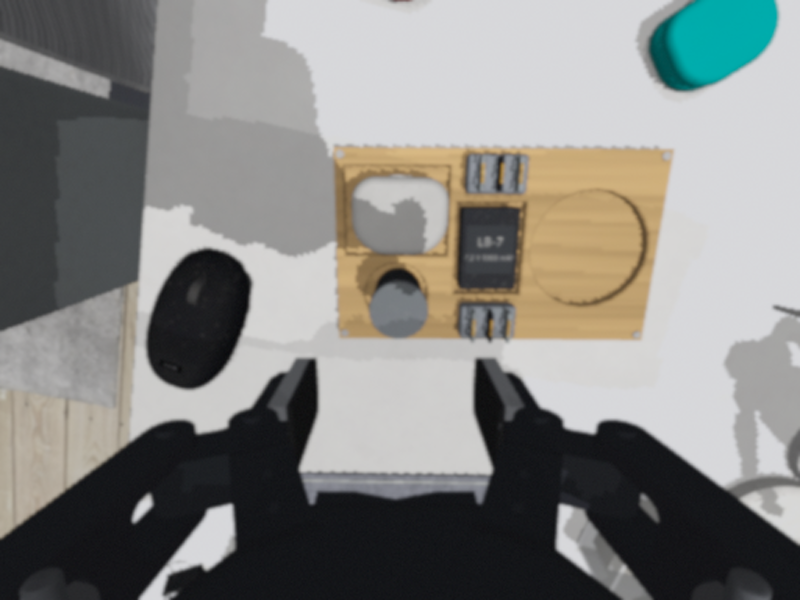

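```bash
python3 - <<'E'
from h import *
P=camera_params("wrist")
fit([(-.104,.062),(.104,.062),(.104,-.062),(-.104,-.062)],[onz(P,t0(*q),.01) for q in [(335,146),(672,150),(642,339),(338,338)]],"tray")
fit([(-.022,.030),(.022,.030),(.022,-.030),(-.022,-.030)],[onz(P,t0(*q),.01) for q in [(457,203),(526,203),(522,293),(457,292)]],"battwell")
for n,q,z in [("can",(399,309),.056),("can foot? ",(397,282),.03),("lenswell",(588,247),.01),("case",(400,214),.02)]: print(n,onz(P,t0(*q),z).round(4))
E
```

```text
tray o [0.5208 0.0747] deg 12.31 res mm [[0.8, 0.6], [-0.7, -0.6], [0.8, 0.7], [-0.9, -0.6]]
battwell o [0.5171 0.0739] deg 13.97 res mm [[-0.2, -0.4], [-0.3, -1.4], [0.2, 0.0], [0.3, 1.7]]
can [0.4647 0.0342 0.056 ]
can foot?  [0.4615 0.0434 0.03  ]
lenswell [0.5785 0.0891 0.01  ]
case [0.4544 0.0833 0.02  ]
```

Scaled: 0.115 m is 1.15, 0.108 m is 1.08.

>>> run_rows(moves={"motion": [[-0.01,0.03,0.4,0,0,0],[-0.01,0.03,0.75,0,0,0],[-0.01,0.03,0.95,0,0,0],[-0.01,0.03,1.08,0,0,0],[-0.01,0.03,1.15,0,0,0],[-0.01,0.03,1.15,0,0,0],[-0.01,0.03,1.15,0,0,0]]}, finger_gap=0.55)

```text
time_s: 8.85
eef_pos: [0.4661, 0.0317, 0.0273]
eef_rot: [1.962, 2.453, 0.001]
ft_force: [-0.9, 0.6, 0.3]
gripper_width: 0.55
grip_force: 0.0
```

>>> run_rows(moves={"motion": [[0,0,0,0,0,0],[0,0,0,0,0,0],[0,0,0,0,0,0],[0,0,0,0,0,0],[0,0,0,0,0,0]]}, finger_gap=0.0, force=25)

```text
time_s: 9.35
eef_pos: [0.4662, 0.0317, 0.0274]
eef_rot: [1.962, 2.452, 0.001]
ft_force: [-2.2, -0.2, 7.1]
gripper_width: 0.379
grip_force: 24.5
```

>>> run_rows(moves={"motion": [[0,0,-0.2,0,0,0],[0,0,-0.6,0,0,0],[0,0,-0.9,0,0,0],[0,0,-0.9,0,0,0],[0,0,-0.9,0,0,0]]})

```text
time_s: 9.85
eef_pos: [0.4663, 0.0317, 0.1173]
eef_rot: [1.962, 2.452, 0.002]
ft_force: [-0.1, -0.1, -0.3]
gripper_width: 0.38
grip_force: 24.9
```

```bash
python3 -c "
from h import *
o=[.5085,-.176];a=np.radians(11.5)
c,s=np.cos(a),np.sin(a);X=lambda x,y:[o[0]+c*x-s*y,o[1]+s*x+c*y]
print(X(-.07,-.03),X(-.02,.025))
togo(X(-.07,-.03)+[.115],11.5)"
```

```text
[np.float64(0.4458863087090578), np.float64(-0.21935349654782868)] [np.float64(0.48391730754715345), np.float64(-0.1554892410728232)]
shift [-0.2405 -0.0749  0.0022] turn [0.002 0.    0.02 ] q6 1.42
```

Scaled: -0.24 m is -2.4, -0.22 m is -2.2, 0.02 rad is 0.08.

>>> run_rows(moves={"motion": [[-0.2,-0.06,0,0,0,0],[-0.6,-0.19,0,0,0,0],[-1,-0.32,0,0,0,0],[-1.45,-0.45,0,0,0,0],[-1.85,-0.58,0,0,0,0],[-2.2,-0.69,0,0,0,0],[-2.4,-0.75,0,0,0,0.08],[-2.4,-0.75,0,0,0,0.08]]})

```text
time_s: 10.65
eef_pos: [0.4442, -0.221, 0.1154]
eef_rot: [-1.991, -2.428, 0.001]
ft_force: [-0.4, 0.4, -0.8]
gripper_width: 0.372
grip_force: 24.9
```

>>> run_rows(moves={"motion": [[0,0,0.3,0,0,0],[0,0,0.6,0,0,0],[0,0,0.8,0,0,0],[0,0,0.87,0,0,0],[0,0,0.9,0,0,0],[0,0,0.91,0,0,0],[0,0,0.91,0,0,0]]})

```text
time_s: 11.35
eef_pos: [0.4446, -0.2186, 0.0265]
eef_rot: [-1.987, -2.433, 0.001]
ft_force: [-5.1, 1.6, 7.8]
gripper_width: 0.379
grip_force: 26.5
```

>>> run_rows(moves={"motion": [[0,0,0,0,0,0],[0,0,0,0,0,0],[0,0,0,0,0,0]]}, finger_gap=0.6)

```text
time_s: 11.65
eef_pos: [0.4455, -0.2189, 0.0261]
eef_rot: [1.987, 2.433, 0.0]
ft_force: [-0.1, -0.1, 1.0]
gripper_width: 0.599
grip_force: 0.0
```

>>> run_rows(moves={"motion": [[0,0,-0.3,0,0,0],[0,0,-0.7,0,0,0],[0,0,-1,0,0,0],[0,0,-1,0,0,0]]})

```text
time_s: 12.05
eef_pos: [0.4473, -0.2198, 0.1297]
eef_rot: [1.983, 2.429, 0.002]
ft_force: [0.7, -0.0, -1.3]
gripper_width: 0.598
grip_force: 0.0
```

```bash
python3 -c "
from h import *
togo([.453,.0838,.12],102.4)"
```

```text
shift [0.2964 0.0662 0.009 ] turn [ 7.000e-03 -1.000e-03  1.555e+00] q6 0.91
```

>>> run_rows(moves={"motion": [[0.37,0.08,0,0,0,-0.56],[0.74,0.16,0,0,0,-1.12],[1.11,0.25,0,0,0,-1.68],[1.48,0.33,0,0,0,-2.24],[1.85,0.41,0,0,0,-2.8],[2.22,0.5,0,0,0,-3.36],[2.6,0.58,0,0,0,-3.92],[2.96,0.66,0,0,0,-4.48]]}, finger_gap=0.8)

```text
time_s: 12.85
eef_pos: [0.4504, 0.086, 0.1254]
eef_rot: [-0.382, -3.118, 0.0]
ft_force: [0.2, 0.2, 0.4]
gripper_width: 0.802
grip_force: 0.0
```

>>> run_rows(moves={"motion": [[0,0,0,0,0,-0.56],[0,0,0,0,0,-1.12],[0,0,0,0,0,-1.68],[0,0,0,0,0,-1.868],[0,0,0,0,0,-1.868],[0,0,0,0,0,-1.868]]})

```text
time_s: 13.45
eef_pos: [0.4506, 0.0844, 0.1255]
eef_rot: [0.338, -3.123, -0.0]
ft_force: [0.6, -0.2, 0.3]
gripper_width: 0.794
grip_force: 0.0
```

```bash
python3 -c "
from h import *
togo([.453,.0838,.013],102.4);p=camera_params('wrist');
w=read_camera('wrist');crop(w,0,0,512,384,1.5625,'w4.png')"
```

```text
shift [-0.0022 -0.001   0.1125] turn [ 0.    -0.    -0.001] q6 -0.03
```

View pics/w4.png

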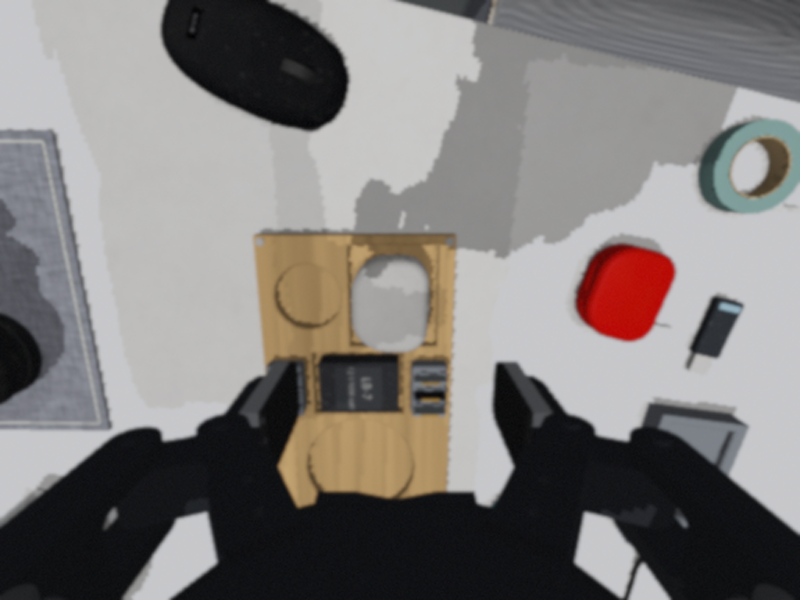

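```bash
python3 - <<'E'
from h import *
P=camera_params("wrist")
for n,q,z in [("canwell",(309,294),.01),("case",(392,302),.018),("batt",(359,384),.02),("lenswell",(361,462),.01)]: print(n,onz(P,t0(*q),z).round(4))
fit([(-.104,-.062),(-.104,.062)],[onz(P,t0(*q),.01) for q in [(254,234),(456,234)]],"tray")
E
```

```text
canwell [0.4616 0.0316 0.01  ]
case [0.4533 0.0836 0.018 ]
batt [0.511  0.0743 0.02  ]
lenswell [0.5754 0.0874 0.01  ]
tray o [0.5199 0.0751] deg 12.33 res mm [[-0.1, 0.5], [0.1, -0.5]]
```

Scaled: 0.115 m is 1.15, 0.111 m is 1.11.

>>> run_rows(moves={"motion": [[-0.02,-0.01,0.4,0,0,0],[-0.02,-0.01,0.8,0,0,0],[-0.02,-0.01,1,0,0,0],[-0.02,-0.01,1.11,0,0,0],[-0.02,-0.01,1.15,0,0,0],[-0.02,-0.01,1.15,0,0,0],[-0.02,-0.01,1.15,0,0,0]]})

```text
time_s: 14.2
eef_pos: [0.4538, 0.0839, 0.0118]
eef_rot: [-0.34, 3.122, 0.0]
ft_force: [-0.1, 0.4, -0.1]
gripper_width: 0.798
grip_force: 0.0
```

>>> run_rows(moves={"motion": [[0,0,0,0,0,0],[0,0,0,0,0,0],[0,0,0,0,0,0],[0,0,0,0,0,0],[0,0,0,0,0,0]]}, finger_gap=0.0, force=25)

```text
time_s: 14.7
eef_pos: [0.4536, 0.084, 0.0118]
eef_rot: [-0.34, 3.122, 0.0]
ft_force: [-2.9, 0.0, 12.6]
gripper_width: 0.514
grip_force: 23.4
```

>>> run_rows(moves={"motion": [[0,0,-0.2,0,0,0],[0,0,-0.6,0,0,0],[0,0,-0.9,0,0,0],[0,0,-0.9,0,0,0],[0,0,-0.9,0,0,0]]})

```text
time_s: 15.2
eef_pos: [0.4534, 0.0839, 0.1012]
eef_rot: [-0.34, 3.121, 0.0]
ft_force: [-0.3, 0.2, -0.7]
gripper_width: 0.508
grip_force: 25.6
```

```bash
python3 -c "
from h import *
togo([.484,-.1555,.1],101.5)"
```

```text
shift [ 0.0217 -0.2403  0.0012] turn [-0.     0.002  0.016] q6 -0.03
```

Scaled: 0.03 m is 0.3, -0.235 m is -2.35, 0.016 rad is 0.064.

>>> run_rows(moves={"motion": [[0.02,-0.18,0,0,0,0],[0.07,-0.58,0,0,0,0],[0.12,-1,0,0,0,0],[0.18,-1.42,0,0,0,0],[0.23,-1.82,0,0,0,0],[0.27,-2.16,0,0,0,0],[0.3,-2.35,0,0,0,0.064],[0.3,-2.35,0,0,0,0.064]]})

```text
time_s: 16.0
eef_pos: [0.4736, -0.1541, 0.0994]
eef_rot: [0.31, -3.124, -0.001]
ft_force: [-0.1, -0.8, -0.6]
gripper_width: 0.511
grip_force: 25.6
```

>>> run_rows(moves={"motion": [[0,0,0.3,0,0,0],[0,0,0.6,0,0,0],[0,0,0.8,0,0,0],[0,0,0.87,0,0,0],[0,0,0.89,0,0,0],[0,0,0.905,0,0,0],[0,0,0.905,0,0,0]]})

```text
time_s: 16.7
eef_pos: [0.4732, -0.1512, 0.0109]
eef_rot: [0.316, -3.124, -0.002]
ft_force: [-8.2, 2.9, 12.2]
gripper_width: 0.514
grip_force: 26.8
```

>>> run_rows(moves={"motion": [[0,0,0,0,0,0],[0,0,0,0,0,0],[0,0,0,0,0,0]]}, finger_gap=0.72)

```text
time_s: 17.0
eef_pos: [0.4745, -0.152, 0.0105]
eef_rot: [-0.316, 3.125, -0.0]
ft_force: [-0.3, 0.3, -0.1]
gripper_width: 0.721
grip_force: 0.0
```

>>> run_rows(moves={"motion": [[0,0,-0.3,0,0,0],[0,0,-0.7,0,0,0],[0,0,-1.2,0,0,0],[0,0,-1.2,0,0,0],[0,0,-1.2,0,0,0]]})

```text
time_s: 17.5
eef_pos: [0.4751, -0.1523, 0.1313]
eef_rot: [-0.315, 3.124, -0.001]
ft_force: [-1.1, 0.4, -0.1]
gripper_width: 0.717
grip_force: 0.0
```

```bash
python3 -c "
from h import *
togo([.515,.0743,.12],12.4)
w=read_camera('wrist');crop(w,0,0,512,384,1.5625,'w5.png')"
```

```text
shift [-0.0844  0.2141  0.0112] turn [1.000e-03 3.000e-03 1.556e+00] q6 -0.51
```

View pics/w5.png

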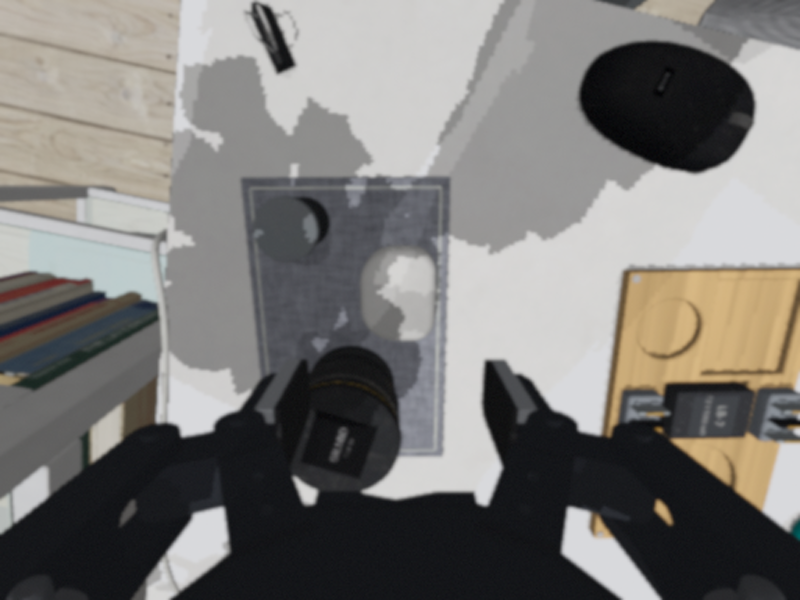

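Units first: shifts go in units of 100 mm and turns go in units of 0.25 rad. So 0.214 m is 2.14, 0.187 m is 1.87, 1.12 rad is 4.48.

>>> run_rows(moves={"motion": [[-0.1,0.26,0,0,0,0.56],[-0.21,0.53,0,0,0,1.12],[-0.31,0.8,0,0,0,1.68],[-0.42,1.07,0,0,0,2.24],[-0.52,1.34,0,0,0,2.8],[-0.63,1.6,0,0,0,3.36],[-0.73,1.87,0,0,0,3.92],[-0.84,2.14,0,0,0,4.48]]}, finger_gap=0.62)

```text
time_s: 18.35
eef_pos: [0.5129, 0.0754, 0.1287]
eef_rot: [-1.4, -2.81, 0.002]
ft_force: [0.5, -0.1, 0.4]
gripper_width: 0.621
grip_force: 0.0
```

>>> run_rows(moves={"motion": [[0,0,0.1,0,0,0.56],[0,0,0.1,0,0,1.12],[0,0,0.1,0,0,1.64],[0,0,0.1,0,0,1.744],[0,0,0.1,0,0,1.744],[0,0,0.1,0,0,1.744]]})

```text
time_s: 18.95
eef_pos: [0.5136, 0.0742, 0.1198]
eef_rot: [-1.965, -2.45, 0.001]
ft_force: [-0.4, 0.1, -0.3]
gripper_width: 0.621
grip_force: 0.0
```

```bash
python3 -c "
from h import *
togo([.515,.0743,.0105],12.4)
w=read_camera('wrist');crop(w,0,0,512,384,1.5625,'w6.png')"
```

```text
shift [-0.0002  0.0015  0.1093] turn [-0.001 -0.     0.003] q6 1.5
```

View pics/w6.png

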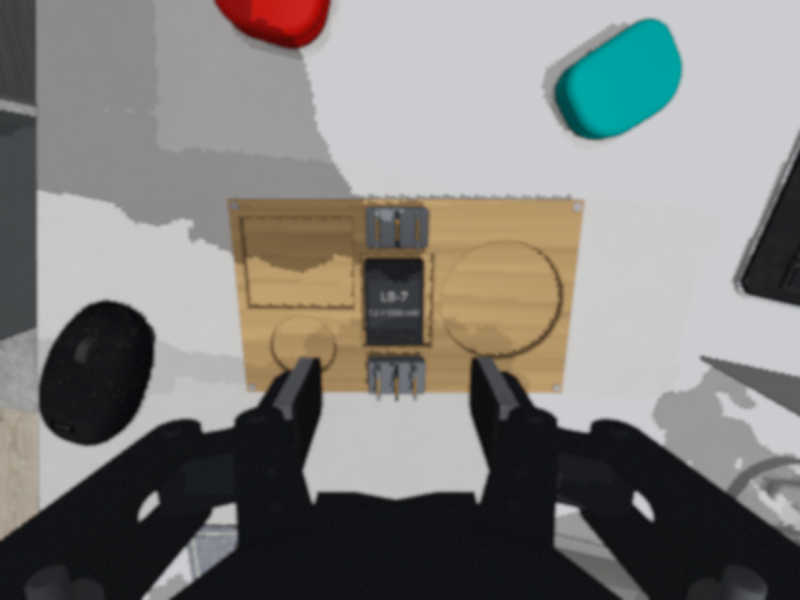

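```bash
python3 - <<'E'
from h import *
P=camera_params("wrist")
for n,q,z in [("canwell",(304,344),.01),("batt",(394,302),.02),("lenswell",(502,298),.01)]: print(n,onz(P,t0(*q),z).round(4))
fit([(-.033,.028),(.033,.028),(.033,-.028),(-.033,-.028)],[onz(P,t0(*q),.01) for q in [(242,217),(353,216),(355,306),(250,308)]],"casewell")
fit([(-.104,.062),(.104,.062),(.104,-.062),(-.104,-.062)],[onz(P,t0(*q),.01) for q in [(230,199),(582,200),(563,392),(245,392)]],"tray")
E
```

```text
canwell [0.4638 0.0333 0.01  ]
batt [0.5135 0.0757 0.02  ]
lenswell [0.5789 0.0901 0.01  ]
casewell o [0.4531 0.0846] deg 12.83 res mm [[0.7, -0.2], [0.1, -0.1], [-0.6, 0.6], [-0.1, -0.3]]
tray o [0.5206 0.0746] deg 12.39 res mm [[1.5, 0.3], [-1.2, -0.4], [1.0, 0.6], [-1.3, -0.4]]
```

>>> run_rows(moves={"motion": [[0,0.01,0.4,0,0,0],[0,0.01,0.75,0,0,0],[0,0.01,0.95,0,0,0],[0,0.01,1.05,0,0,0],[0,0.01,1.08,0,0,0],[0,0.01,1.08,0,0,0],[0,0.01,1.08,0,0,0]]})

```text
time_s: 19.7
eef_pos: [0.5157, 0.0746, 0.0134]
eef_rot: [1.968, 2.447, 0.002]
ft_force: [0.4, -0.2, 0.5]
gripper_width: 0.616
grip_force: 0.0
```

Scaled: 0.002 m is 0.02.

>>> run_rows(moves={"motion": [[0,0,0.02,0,0,0],[0,0,0.02,0,0,0],[0,0,0.02,0,0,0]]})

```text
time_s: 20.0
eef_pos: [0.5149, 0.0745, 0.0105]
eef_rot: [1.969, 2.448, 0.0]
ft_force: [0.8, -0.3, -0.2]
gripper_width: 0.622
grip_force: 0.0
```

>>> run_rows(moves={"motion": [[0,0,0,0,0,0],[0,0,0,0,0,0],[0,0,0,0,0,0],[0,0,0,0,0,0],[0,0,0,0,0,0]]}, finger_gap=0.0, force=30)

```text
time_s: 20.5
eef_pos: [0.5134, 0.0743, 0.0103]
eef_rot: [-1.968, -2.447, 0.003]
ft_force: [-9.9, -1.8, 10.4]
gripper_width: 0.407
grip_force: 30.5
```

>>> run_rows(moves={"motion": [[0,0,-0.2,0,0,0],[0,0,-0.6,0,0,0],[0,0,-1,0,0,0],[0,0,-1,0,0,0],[0,0,-1,0,0,0]]})

```text
time_s: 21.0
eef_pos: [0.5154, 0.0746, 0.111]
eef_rot: [1.968, 2.447, 0.002]
ft_force: [-0.7, -0.1, -0.7]
gripper_width: 0.413
grip_force: 30.5
```

```bash
python3 -c "
from h import *
togo([.520,.305,.11],93)"
```

```text
shift [0.224  0.0539 0.0011] turn [ 1.000e-03  1.000e-03 -1.407e+00] q6 1.5
```

>>> run_rows(moves={"motion": [[0.2,0.05,0,0,0,-0.52],[0.5,0.12,0,0,0,-1.08],[0.8,0.19,0,0,0,-1.64],[1.1,0.26,0,0,0,-2.2],[1.4,0.34,0,0,0,-2.76],[1.7,0.41,0,0,0,-3.32],[2,0.48,0,0,0,-3.88],[2.24,0.54,0,0,0,-4.44]]})

```text
time_s: 21.8
eef_pos: [0.5186, 0.3061, 0.1086]
eef_rot: [-0.373, -3.117, 0.002]
ft_force: [0.3, -0.1, -0.4]
gripper_width: 0.407
grip_force: 30.5
```

>>> run_rows(moves={"motion": [[0,0,0,0,0,-0.52],[0,0,0,0,0,-1],[0,0,0,0,0,-1.188],[0,0,0,0,0,-1.188],[0,0,0,0,0,-1.188]]})

```text
time_s: 22.3
eef_pos: [0.5191, 0.3046, 0.1093]
eef_rot: [0.079, -3.139, 0.001]
ft_force: [0.6, -0.2, -0.1]
gripper_width: 0.405
grip_force: 30.5
```

```bash
python3 -c "
from h import *
togo([.520,.305,.11],93)
w=read_camera('wrist');crop(w,0,0,512,384,1.5625,'w7.png')"
```

```text
shift [-0.0009  0.0004 -0.0007] turn [-0.001 -0.001 -0.002] q6 0.48
```

View pics/w7.png

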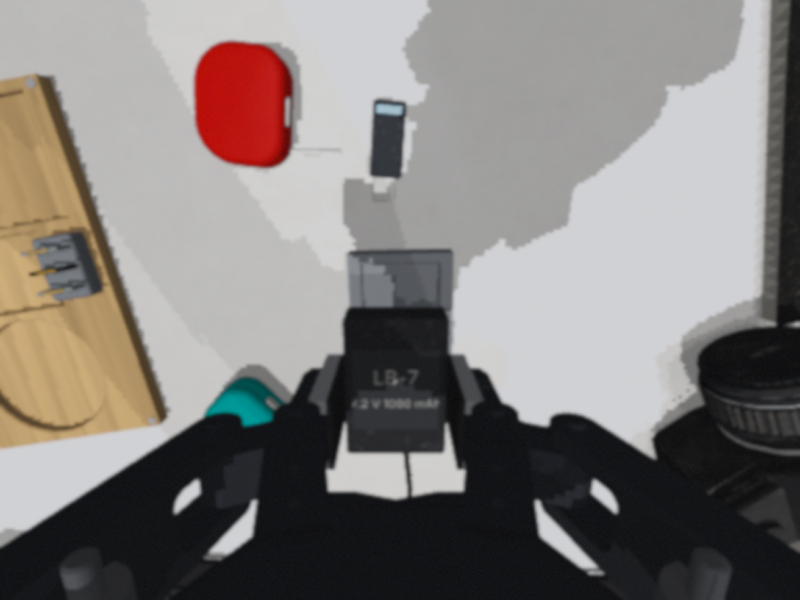

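```bash
python3 - <<'E'
from h import *
P=camera_params("wrist")
for n,q,z in [("frontL",(349,251),.017),("frontR",(452,250),.017),("bayL",(363,263),.017),("bayR",(439,263),.017),("battF bottom?",(395,309),.1028),("battFtop",(395,322),.1188),("battB",(395,452),.1188),("batL",(348,400),.1188),("batR",(443,400),.1188),("usb",(388,140),.008)]: print(n,onz(P,t0(*q),z).round(4))
E
```

```text
frontL [0.4889 0.278  0.017 ]
frontR [0.4854 0.3356 0.017 ]
bayL [0.4953 0.286  0.017 ]
bayR [0.4932 0.3289 0.017 ]
battF bottom? [0.4964 0.3044 0.1028]
battFtop [0.4962 0.3044 0.1188]
battB [0.546  0.3069 0.1188]
batL [0.5259 0.2893 0.1188]
batR [0.5242 0.3227 0.1188]
usb [0.4286 0.297  0.008 ]
```

Scaled: -0.003 m is -0.03, 0.003 m is 0.03.

>>> run_rows(moves={"motion": [[-0.03,0.03,0.3,0,0,0],[-0.03,0.03,0.55,0,0,0],[-0.03,0.03,0.7,0,0,0],[-0.03,0.03,0.78,0,0,0],[-0.03,0.03,0.81,0,0,0],[-0.03,0.03,0.81,0,0,0],[-0.03,0.03,0.81,0,0,0]]})

```text
time_s: 23.05
eef_pos: [0.5229, 0.3083, 0.0302]
eef_rot: [-0.082, 3.139, 0.001]
ft_force: [0.2, 0.7, -0.6]
gripper_width: 0.415
grip_force: 30.5
```

```bash
python3 -c "
from h import *
togo([.520,.305,.11],93)
w=read_camera('wrist');crop(w,156,140,200,150,4,'w8.png')"
```

```text
shift [ 0.003  -0.0031 -0.0798] turn [ 0.001  0.001 -0.   ] q6 0.48
```

View pics/w8.png

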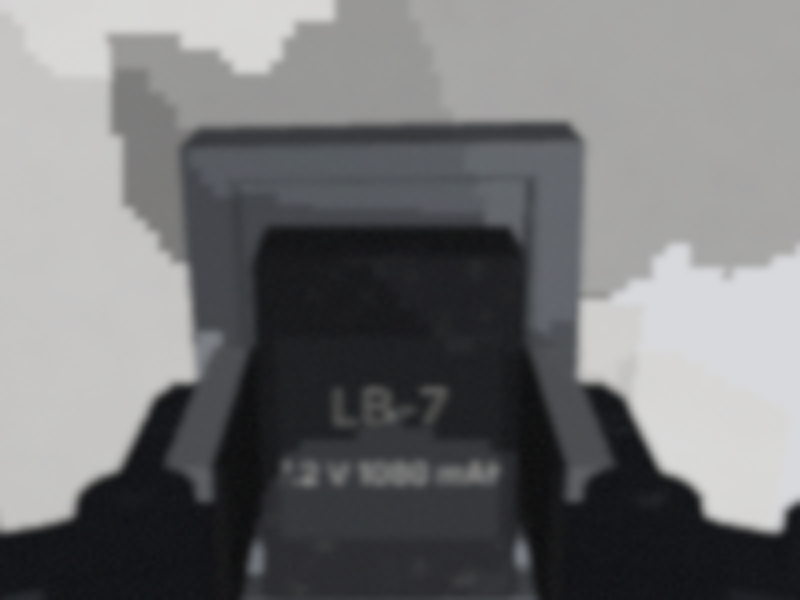

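```bash
python3 - <<'E'
from h import *
P=camera_params("wrist");c=lambda u,v:((u+.5)/4-.5+156,(v+.5)/4-.5+140)
for n,q,z in [("bayL",(237,182),.017),("bayR",(533,178),.017),("batL",(260,230),.0237),("batR",(523,230),.0237),("outL",(183,145),.017),("outR",(582,143),.017),("topL",(262,252),.0397),("topR",(523,252),.0397)]: print(n,onz(P,c(*q),z).round(4))
E
```

```text
bayL [0.4954 0.2853 0.017 ]
bayR [0.4925 0.3292 0.017 ]
batL [0.5007 0.2896 0.0237]
batR [0.4987 0.3275 0.0237]
outL [0.4902 0.2772 0.017 ]
outR [0.4869 0.336  0.017 ]
topL [0.4989 0.2916 0.0397]
topR [0.4971 0.3254 0.0397]
```

Scaled: 0.011 m is 0.11, -0.001 m is -0.01.

>>> run_rows(moves={"motion": [[0.01,-0.01,0,0,0,0],[0.01,-0.01,0.04,0,0,0],[0.01,-0.01,0.08,0,0,0],[0.01,-0.01,0.1,0,0,0],[0.01,-0.01,0.11,0,0,0],[0.01,-0.01,0.115,0,0,0],[0.01,-0.01,0.115,0,0,0]]})

```text
time_s: 23.8
eef_pos: [0.5212, 0.3068, 0.0182]
eef_rot: [0.082, -3.14, 0.0]
ft_force: [-5.0, -3.8, 11.5]
gripper_width: 0.414
grip_force: 31.7
```

>>> run_rows(moves={"motion": [[0,0,0,0,0,0],[0,0,0,0,0,0],[0,0,0,0,0,0]]}, finger_gap=0.6)

```text
time_s: 24.1
eef_pos: [0.5215, 0.307, 0.0177]
eef_rot: [0.082, -3.14, 0.0]
ft_force: [-0.3, -0.2, -0.7]
gripper_width: 0.603
grip_force: 0.0
```

>>> run_rows(moves={"motion": [[0,0,-0.3,0,0,0],[0,0,-0.7,0,0,0],[0.3,0,-1.1,0,0,0],[0.6,0,-1.1,0,0,0],[0.6,0,-1.1,0,0,0]]})

```text
time_s: 24.6
eef_pos: [0.4594, 0.304, 0.1291]
eef_rot: [-0.084, 3.14, 0.001]
ft_force: [1.2, 1.2, -0.3]
gripper_width: 0.599
grip_force: 0.0
```

```bash
python3 -c "
from h import *
togo([.4745,-.152,.11],101.4)
w=read_camera('wrist');crop(w,0,0,512,384,1.5625,'w9.png')"
```

```text
shift [ 0.0093 -0.4562  0.0187] turn [ 0.001  0.001 -0.146] q6 0.53
```

View pics/w9.png

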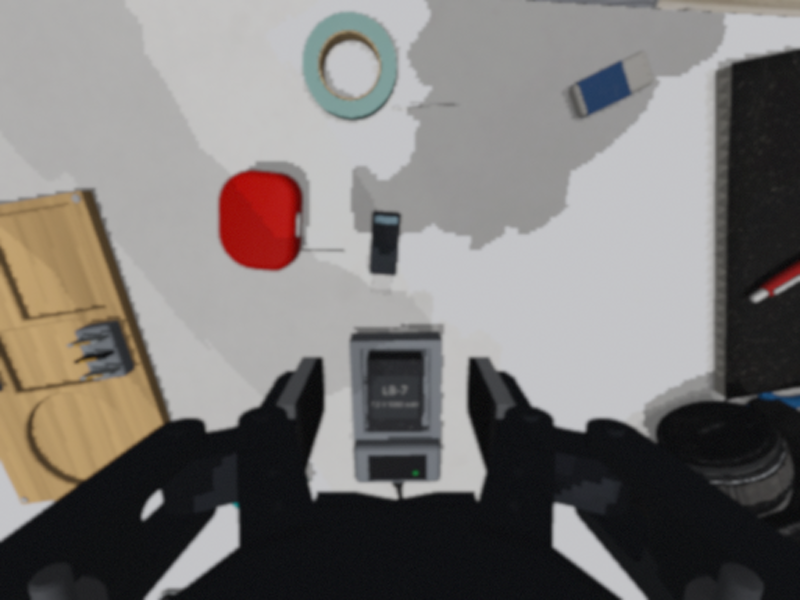

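Scaled: -0.345 m is -3.45, -0.3 m is -3, -0.146 rad is -0.584.

>>> run_rows(moves={"motion": [[0.01,-0.3,0,0,0,-0.08],[0.02,-0.75,0,0,0,-0.16],[0.03,-1.2,0,0,0,-0.24],[0.04,-1.65,0,0,0,-0.32],[0.05,-2.1,0,0,0,-0.4],[0.06,-2.55,0,0,0,-0.48],[0.07,-3,0,0,0,-0.56],[0.08,-3.45,0,0,0,-0.584]]}, finger_gap=0.72)

```text
time_s: 25.45
eef_pos: [0.4717, -0.0432, 0.1275]
eef_rot: [0.312, -3.126, 0.0]
ft_force: [1.1, 0.7, -0.4]
gripper_width: 0.724
grip_force: 0.0
```

```bash
python3 -c "
from h import *
togo([.4745,-.152,.11],101.4)"
```

```text
shift [ 0.0187 -0.1072  0.0175] turn [-0. -0. -0.] q6 -0.29
```

Scaled: -0.107 m is -1.07, -0.085 m is -0.85.

>>> run_rows(moves={"motion": [[0.08,-0.45,0,0,0,0],[0.15,-0.85,0,0,0,0],[0.187,-1.07,0.18,0,0,0],[0.187,-1.07,0.18,0,0,0],[0.187,-1.07,0.18,0,0,0],[0.187,-1.07,0.18,0,0,0]]})

```text
time_s: 26.05
eef_pos: [0.4746, -0.1492, 0.11]
eef_rot: [-0.312, 3.126, 0.0]
ft_force: [0.3, -0.6, 0.1]
gripper_width: 0.718
grip_force: 0.0
```

```bash
python3 -c "
from h import *
togo([.4745,-.152,.0108],101.4)"
```

```text
shift [ 0.0006 -0.0027  0.0992] turn [ 0.  0. -0.] q6 -0.5
```

>>> run_rows(moves={"motion": [[0.01,-0.03,0.4,0,0,0],[0.01,-0.03,0.7,0,0,0],[0.01,-0.03,0.88,0,0,0],[0.01,-0.03,0.96,0,0,0],[0.01,-0.03,0.99,0,0,0],[0.01,-0.03,0.99,0,0,0],[0.01,-0.03,0.99,0,0,0]]})

```text
time_s: 26.75
eef_pos: [0.4747, -0.1529, 0.0118]
eef_rot: [-0.311, 3.125, -0.001]
ft_force: [-0.2, 0.2, -0.1]
gripper_width: 0.722
grip_force: 0.0
```

>>> run_rows(moves={"motion": [[0,0,0,0,0,0],[0,0,0,0,0,0],[0,0,0,0,0,0],[0,0,0,0,0,0],[0,0,0,0,0,0]]}, finger_gap=0.0, force=25)

```text
time_s: 27.25
eef_pos: [0.4745, -0.1528, 0.0119]
eef_rot: [-0.311, 3.125, -0.0]
ft_force: [-2.9, 3.1, 12.5]
gripper_width: 0.513
grip_force: 23.7
```

>>> run_rows(moves={"motion": [[0,0,-0.2,0,0,0],[0,0,-0.6,0,0,0],[0,0,-0.9,0,0,0],[0,0,-0.9,0,0,0],[0,0,-0.9,0,0,0]]})

```text
time_s: 27.75
eef_pos: [0.4744, -0.153, 0.1014]
eef_rot: [-0.311, 3.125, -0.001]
ft_force: [-1.4, -0.1, -1.4]
gripper_width: 0.506
grip_force: 25.7
```

```bash
python3 -c "
from h import *
togo([.4536,.0842,.1],102.4)"
```

```text
shift [-0.0263  0.2367  0.0013] turn [-0.001  0.002 -0.018] q6 -0.51
```

Scaled: 0.237 m is 2.37, 0.218 m is 2.18, -0.018 rad is -0.072.

>>> run_rows(moves={"motion": [[-0.02,0.18,0,0,0,0],[-0.07,0.58,0,0,0,0],[-0.12,1,0,0,0,0],[-0.17,1.42,0,0,0,0],[-0.22,1.85,0,0,0,0],[-0.25,2.18,0,0,0,-0.072],[-0.265,2.37,0,0,0,-0.072],[-0.265,2.37,0,0,0,-0.072]]})

```text
time_s: 28.55
eef_pos: [0.4521, 0.0866, 0.0997]
eef_rot: [0.343, -3.121, -0.0]
ft_force: [-0.8, -0.5, -1.0]
gripper_width: 0.507
grip_force: 25.8
```

>>> run_rows(moves={"motion": [[0,0,0,0,0,0],[0,0,0.3,0,0,0],[0,0,0.6,0,0,0],[0,0,0.7,0,0,0],[0,0,0.7,0,0,0],[0,0,0.7,0,0,0]]})

```text
time_s: 29.15
eef_pos: [0.4537, 0.0844, 0.0316]
eef_rot: [-0.338, 3.123, -0.0]
ft_force: [-0.3, 1.1, -0.3]
gripper_width: 0.511
grip_force: 25.8
```

```bash
python3 -c "
from h import *
togo([.4535,.0842,.0129],102.4)
w=read_camera('wrist');crop(w,136,120,240,180,3.3,'w10.png')"
```

```text
shift [ 0.0002 -0.0001  0.0187] turn [-0.     0.    -0.001] q6 -0.03
```

View pics/w10.png

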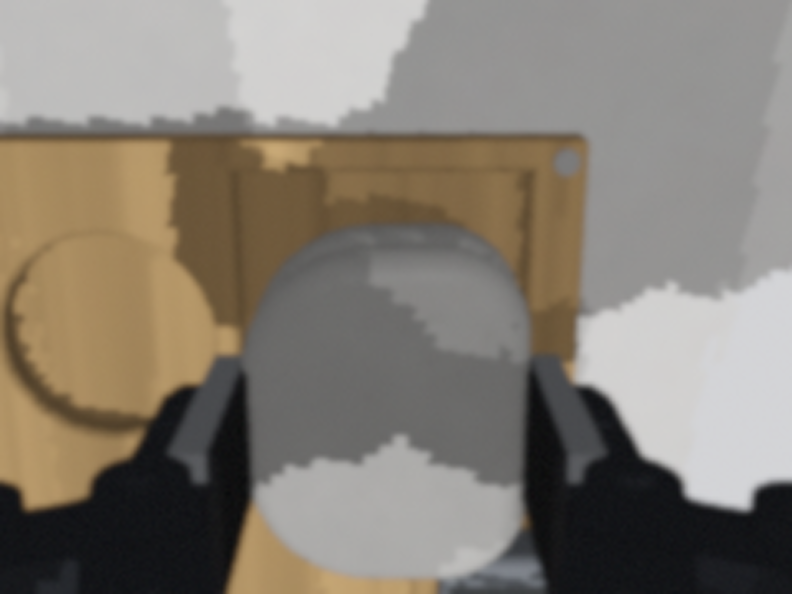

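Scaled: 0.019 m is 0.19, 0.018 m is 0.18.

>>> run_rows(moves={"motion": [[0,0,0.06,0,0,0],[0,0,0.12,0,0,0],[0,0,0.16,0,0,0],[0,0,0.18,0,0,0],[0,0,0.19,0,0,0],[0,0,0.19,0,0,0]]})

```text
time_s: 29.8
eef_pos: [0.4532, 0.0848, 0.0125]
eef_rot: [-0.339, 3.123, -0.0]
ft_force: [-7.0, -1.4, 21.0]
gripper_width: 0.512
grip_force: 27.4
```

```bash
python3 -c "
from h import *
togo([.4535,.0842,.0129],102.4)"
```

```text
shift [-0.0002 -0.0006 -0.0004] turn [-0.  0. -0.] q6 -0.03
```

>>> run_rows(moves={"motion": [[0,0,0,0,0,0],[0,0,0,0,0,0],[0,0,0,0,0,0]]}, finger_gap=0.72)

```text
time_s: 30.1
eef_pos: [0.4532, 0.0848, 0.0117]
eef_rot: [0.339, -3.123, 0.0]
ft_force: [0.0, 1.2, -0.9]
gripper_width: 0.719
grip_force: 0.0
```

>>> run_rows(moves={"motion": [[0,0,-0.3,0,0,0],[0,0,-0.7,0,0,0],[0,0,-1.1,0,0,0],[0,0,-1.2,0,0,0],[0,0,-1.2,0,0,0]]})

```text
time_s: 30.6
eef_pos: [0.4543, 0.085, 0.1331]
eef_rot: [-0.339, 3.12, 0.0]
ft_force: [-0.1, -0.1, -0.6]
gripper_width: 0.721
grip_force: 0.0
```

```bash
python3 -c "
from h import *
togo([.4455,-.2189,.13],11.3)"
```

```text
shift [ 0.0738 -0.2949  0.0029] turn [-0.002  0.002 -1.552] q6 -0.03
```

Scaled: -0.295 m is -2.95, -0.259 m is -2.59, 1.16 rad is 4.64.

>>> run_rows(moves={"motion": [[0.09,-0.37,0,0,0,0.58],[0.18,-0.74,0,0,0,1.16],[0.28,-1.11,0,0,0,1.74],[0.37,-1.48,0,0,0,2.32],[0.46,-1.85,0,0,0,2.9],[0.55,-2.22,0,0,0,3.48],[0.65,-2.59,0,0,0,4.06],[0.74,-2.95,0,0,0,4.64]]}, finger_gap=0.6)

```text
time_s: 31.4
eef_pos: [0.4431, -0.2205, 0.1299]
eef_rot: [-1.436, -2.792, 0.0]
ft_force: [0.7, 1.2, 0.5]
gripper_width: 0.602
grip_force: 0.0
```

>>> run_rows(moves={"motion": [[0,0,0,0,0,0.56],[0,0,0,0,0,1.12],[0,0,0,0,0,1.6],[0,0,0,0,0,1.72],[0,0,0,0,0,1.72],[0,0,0,0,0,1.72]]})

```text
time_s: 32.0
eef_pos: [0.4437, -0.2189, 0.1306]
eef_rot: [-1.989, -2.429, 0.001]
ft_force: [-0.9, -0.0, -0.8]
gripper_width: 0.598
grip_force: 0.0
```

```bash
python3 -c "
from h import *
togo([.4455,-.2189,.0275],11.3)"
```

```text
shift [-0.0004  0.0019  0.1031] turn [-0.001 -0.001  0.001] q6 0.91
```

Scaled: 0.103 m is 1.03, 0.1 m is 1.

>>> run_rows(moves={"motion": [[0,0.02,0.35,0,0,0],[0,0.02,0.7,0,0,0],[0,0.02,0.9,0,0,0],[0,0.02,1,0,0,0],[0,0.02,1.03,0,0,0],[0,0.02,1.03,0,0,0],[0,0.02,1.03,0,0,0]]})

```text
time_s: 32.7
eef_pos: [0.4469, -0.2192, 0.0297]
eef_rot: [1.991, 2.428, 0.001]
ft_force: [0.3, -0.3, 0.3]
gripper_width: 0.596
grip_force: 0.0
```

>>> run_rows(moves={"motion": [[0,0,0,0,0,0],[0,0,0,0,0,0],[0,0,0,0,0,0],[0,0,0,0,0,0],[0,0,0,0,0,0]]}, finger_gap=0.0, force=25)

```text
time_s: 33.2
eef_pos: [0.4467, -0.2192, 0.0296]
eef_rot: [1.991, 2.428, 0.0]
ft_force: [-2.2, -0.2, 6.9]
gripper_width: 0.38
grip_force: 24.4
```

>>> run_rows(moves={"motion": [[0,0,-0.2,0,0,0],[0,0,-0.6,0,0,0],[0,0,-0.9,0,0,0],[0,0,-0.9,0,0,0],[0,0,-0.9,0,0,0]]})

```text
time_s: 33.7
eef_pos: [0.4466, -0.219, 0.1192]
eef_rot: [1.991, 2.428, 0.001]
ft_force: [-0.1, 0.2, -0.0]
gripper_width: 0.373
grip_force: 24.9
```

```bash
python3 -c "
from h import *
togo([.4650,.0320,.117],12.4)"
```

```text
shift [0.2426 0.0672 0.0021] turn [ 0.001  0.001 -0.019] q6 0.92
```

Scaled: 0.2425 m is 2.425, 0.222 m is 2.22, -0.019 rad is -0.076.

>>> run_rows(moves={"motion": [[0.18,0.05,0,0,0,0],[0.58,0.16,0,0,0,0],[1,0.28,0,0,0,0],[1.45,0.4,0,0,0,0],[1.88,0.52,0,0,0,0],[2.22,0.62,0,0,0,-0.076],[2.425,0.67,0,0,0,-0.076],[2.425,0.67,0,0,0,-0.076]]})

```text
time_s: 34.5
eef_pos: [0.4637, 0.0343, 0.1176]
eef_rot: [-1.964, -2.45, 0.001]
ft_force: [-0.4, 0.7, -0.0]
gripper_width: 0.381
grip_force: 24.9
```

>>> run_rows(moves={"motion": [[0,0,0,0,0,0],[0,0,0.3,0,0,0],[0,0,0.6,0,0,0],[0,0,0.72,0,0,0],[0,0,0.72,0,0,0],[0,0,0.72,0,0,0]]})

```text
time_s: 35.1
eef_pos: [0.4643, 0.0313, 0.047]
eef_rot: [-1.97, -2.447, 0.001]
ft_force: [-0.1, -0.3, 0.2]
gripper_width: 0.376
grip_force: 24.9
```

```bash
python3 -c "
from h import *
togo([.465,.032,.0306],12.4)
w=read_camera('wrist');crop(w,136,120,240,180,3.3,'w11.png')"
```

```text
shift [0.0005 0.0008 0.0164] turn [-0.     0.    -0.002] q6 1.42
```

View pics/w11.png

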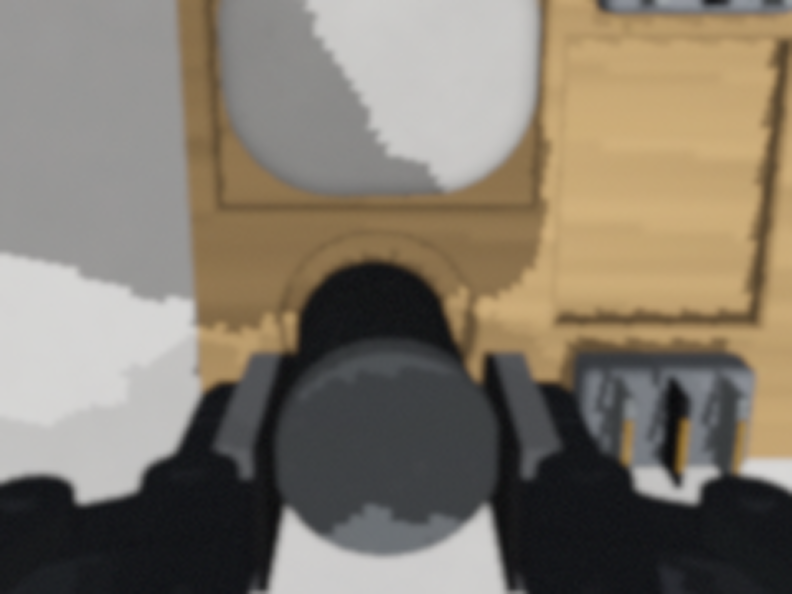

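>>> run_rows(moves={"motion": [[0,0.01,0.06,0,0,0],[0,0.01,0.11,0,0,0],[0,0.01,0.14,0,0,0],[0,0.01,0.16,0,0,0],[0,0.01,0.165,0,0,0],[0,0.01,0.165,0,0,0]]})

```text
time_s: 35.75
eef_pos: [0.4653, 0.0323, 0.0306]
eef_rot: [1.969, 2.448, -0.0]
ft_force: [-4.3, -0.0, 7.4]
gripper_width: 0.377
grip_force: 25.8
```

Contact at the predicted floor height. Release, go for the lens.

>>> run_rows(moves={"motion": [[0,0,0,0,0,0],[0,0,0,0,0,0],[0,0,0,0,0,0]]}, finger_gap=0.55)

```text
time_s: 36.05
eef_pos: [0.4654, 0.0323, 0.0303]
eef_rot: [1.969, 2.448, -0.0]
ft_force: [-0.7, 0.1, 0.3]
gripper_width: 0.552
grip_force: 0.0
```

>>> run_rows(moves={"motion": [[0,0,-0.3,0,0,0],[0,0,-0.7,0,0,0],[0,0,-1.1,0,0,0],[0,0,-1.15,0,0,0],[0,0,-1.15,0,0,0]]})

```text
time_s: 36.55
eef_pos: [0.4662, 0.0324, 0.1463]
eef_rot: [1.968, 2.447, 0.003]
ft_force: [0.0, -0.4, -0.7]
gripper_width: 0.552
grip_force: 0.0
```

```bash
python3 -c "
from h import *
togo([.5498,-.1688,.145],102.4)"
```

```text
shift [-0.2144  0.0385  0.0015] turn [ 0.002 -0.002  1.57 ] q6 1.42
```

>>> run_rows(moves={"motion": [[-0.27,0.05,0,0,0,-0.56],[-0.54,0.1,0,0,0,-1.12],[-0.8,0.14,0,0,0,-1.68],[-1.07,0.19,0,0,0,-2.24],[-1.34,0.24,0,0,0,-2.8],[-1.61,0.29,0,0,0,-3.36],[-1.88,0.34,0,0,0,-3.92],[-2.14,0.385,0,0,0,-4.48]]}, finger_gap=1.0)

```text
time_s: 37.35
eef_pos: [0.5485, -0.1694, 0.1435]
eef_rot: [-0.359, -3.119, -0.001]
ft_force: [0.8, 0.7, 0.4]
gripper_width: 1.001
grip_force: 0.0
```

>>> run_rows(moves={"motion": [[0,0,0,0,0,-0.56],[0,0,0,0,0,-1.12],[0,0,0,0,0,-1.68],[0,0,0,0,0,-1.8],[0,0,0,0,0,-1.8],[0,0,0,0,0,-1.8]]})

```text
time_s: 37.95
eef_pos: [0.5484, -0.1683, 0.1442]
eef_rot: [0.335, -3.122, -0.001]
ft_force: [0.0, -0.4, -0.6]
gripper_width: 0.995
grip_force: 0.0
```

```bash
python3 -c "
from h import *
togo([.5498,-.1688,.033],102.4)"
```

```text
shift [-0.0014 -0.0008  0.1112] turn [ 0.001 -0.001 -0.003] q6 -0.51
```

Scaled: 0.111 m is 1.11, 0.106 m is 1.06.

>>> run_rows(moves={"motion": [[-0.01,-0.01,0.35,0,0,0],[-0.01,-0.01,0.75,0,0,0],[-0.01,-0.01,0.95,0,0,0],[-0.01,-0.01,1.06,0,0,0],[-0.01,-0.01,1.11,0,0,0],[-0.01,-0.01,1.11,0,0,0],[-0.01,-0.01,1.11,0,0,0]]})

```text
time_s: 38.65
eef_pos: [0.5508, -0.1695, 0.0354]
eef_rot: [-0.337, 3.122, -0.001]
ft_force: [0.4, -0.7, 0.5]
gripper_width: 1.002
grip_force: 0.0
```

>>> run_rows(moves={"motion": [[0,0,0,0,0,0],[0,0,0,0,0,0],[0,0,0,0,0,0],[0,0,0,0,0,0],[0,0,0,0,0,0]]}, finger_gap=0.0, force=45)

```text
time_s: 39.15
eef_pos: [0.5507, -0.1694, 0.0355]
eef_rot: [-0.337, 3.122, -0.001]
ft_force: [-3.2, 1.3, 9.8]
gripper_width: 0.757
grip_force: 48.4
```

>>> run_rows(moves={"motion": [[0,0,-0.2,0,0,0],[0,0,-0.6,0,0,0],[0,0,-1,0,0,0],[0,0,-1,0,0,0],[0,0,-1,0,0,0]]})

```text
time_s: 39.65
eef_pos: [0.5505, -0.1694, 0.135]
eef_rot: [-0.337, 3.122, -0.001]
ft_force: [-0.9, -0.3, -3.3]
gripper_width: 0.754
grip_force: 51.3
```

```bash
python3 -c "
from h import *
togo([.5794,.087,.134],102.4)"
```

```text
shift [-0.0829  0.2444  0.0009] turn [-0.001  0.002 -0.001] q6 -0.51
```

>>> run_rows(moves={"motion": [[-0.06,0.18,0,0,0,0],[-0.2,0.58,0,0,0,0],[-0.34,1,0,0,0,0],[-0.5,1.45,0,0,0,0],[-0.64,1.88,0,0,0,0],[-0.76,2.23,0,0,0,0],[-0.83,2.435,0,0,0,0],[-0.83,2.435,0,0,0,0]]})

```text
time_s: 40.45
eef_pos: [0.5783, 0.089, 0.1325]
eef_rot: [0.342, -3.12, -0.001]
ft_force: [-0.3, -1.1, -2.4]
gripper_width: 0.754
grip_force: 51.3
```

>>> run_rows(moves={"motion": [[0,0,0,0,0,0],[0,0,0.3,0,0,0],[0,0,0.6,0,0,0],[0,0,0.8,0,0,0],[0,0,0.8,0,0,0],[0,0,0.8,0,0,0]]})

```text
time_s: 41.05
eef_pos: [0.5789, 0.0855, 0.0545]
eef_rot: [0.336, -3.123, 0.0]
ft_force: [1.1, -0.6, -1.7]
gripper_width: 0.76
grip_force: 51.3
```

```bash
python3 -c "
from h import *
togo([.5794,.087,.0365],102.4)
w=read_camera('wrist');crop(w,136,120,240,180,3.3,'w12.png')"
```

```text
shift [-0.0008  0.0014  0.018 ] turn [-0.    -0.001 -0.002] q6 -0.07
```

View pics/w12.png

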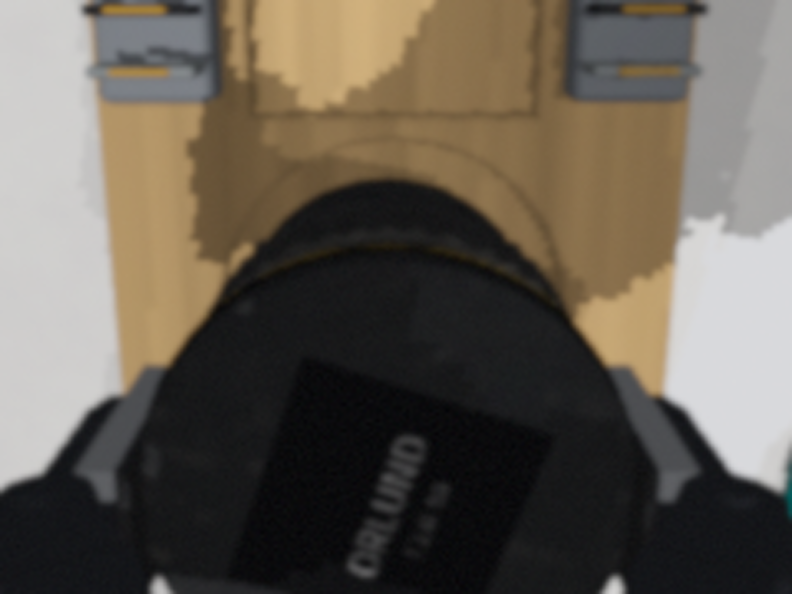

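```bash
python3 - <<'E'
from h import *
P=camera_params("wrist");c=lambda u,v:((u+.5)/3.3-.5+136,(v+.5)/3.3-.5+120)
u=np.array([np.cos(np.radians(12.4)),np.sin(np.radians(12.4)),0])
print("well centre",onz(P,c(393,135),.01)+.038*u,"lens centre",onz(P,c(390,182),.022)+.031*u)
E
```

```text
well centre [0.57876625 0.0878526  0.01      ] lens centre [0.57959149 0.08733788 0.022     ]
```

Within 1 mm of the well centre; lower.

Scaled: 0.0182 m is 0.182, 0.0175 m is 0.175.

>>> run_rows(moves={"motion": [[0,0,0.07,0,0,0],[0,0,0.13,0,0,0],[0,0,0.16,0,0,0],[0,0,0.175,0,0,0],[0,0,0.182,0,0,0],[0,0,0.182,0,0,0]]})

```text
time_s: 41.7
eef_pos: [0.579, 0.0864, 0.0366]
eef_rot: [-0.337, 3.123, -0.0]
ft_force: [-5.7, -1.5, 7.9]
gripper_width: 0.758
grip_force: 52.2
```

>>> run_rows(moves={"motion": [[0,0,0,0,0,0],[0,0,0,0,0,0],[0,0,0,0,0,0],[0,0,0,0,0,0]]}, finger_gap=1.0)

```text
time_s: 42.1
eef_pos: [0.5793, 0.0864, 0.0361]
eef_rot: [-0.337, 3.123, -0.0]
ft_force: [0.0, -0.7, -0.7]
gripper_width: 1.002
grip_force: 0.0
```

>>> run_rows(moves={"motion": [[0,0,-0.2,0,0,0],[0,0,-0.6,0,0,0],[0,0,-1,0,0,0],[0.5,0,-1.2,0,0,0],[0.9,0,-1.3,0,0,0],[0.9,0,-1.3,0,0,0]]})

```text
time_s: 42.7
eef_pos: [0.4879, 0.0664, 0.1679]
eef_rot: [-0.337, 3.123, -0.0]
ft_force: [1.6, 0.6, -0.8]
gripper_width: 1.0
grip_force: 0.0
```

```bash
python3 -c "
from h import *
w=read_camera('wrist');crop(w,0,0,512,384,1.5625,'w13.png')"
```

```text
(no output)
```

View pics/w13.png

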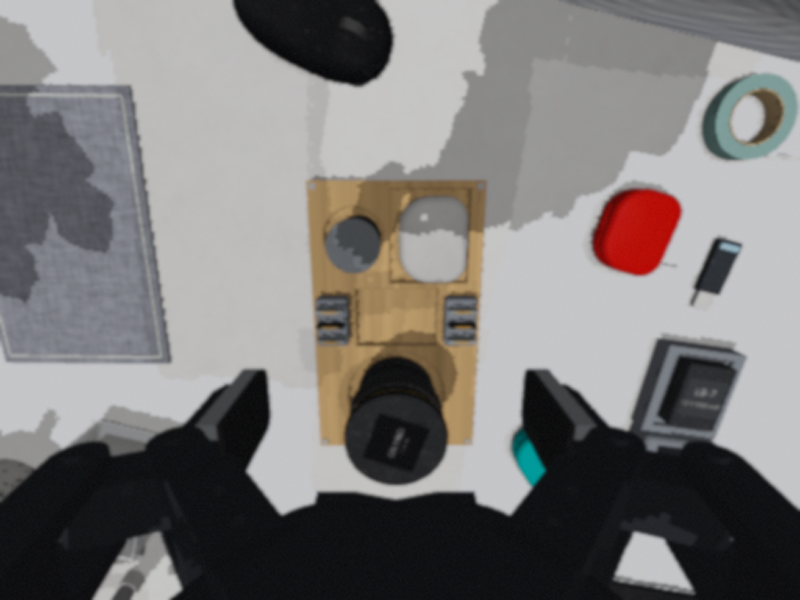

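The last view shows the lens at (396,440), the can at (353,245) and the case at (433,238), each in its well. The battery is in the charger bay at (705,392), and the USB stick and tape have not moved.

```bash
python3 -c "
from cell import arm
print(arm.finish_job())"
```

```text
the job is handed in; nothing more can be done
None
```

The job is handed in at about 43 s: the battery lies flat in the charger bay, the lens (kept upright), film can and earbud case are each back in their own wells, and the USB stick and tape roll were left untouched.

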